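Raise the weld current one click and store it

ROBOT

A 6-joint arm with a two-finger parallel gripper is mounted at the origin on the work surface. World frame = base frame: x ahead of the robot, y to its left, z up, the work surface at z = 0. Lengths are in m, angles in degrees, forces in N, time in s.
With the tool pointing down it reaches from about 0.35 to 0.85 m from the base axis. Payload 8.1 kg.
Tool frame: the origin (TCP) lies at the very end of the fingers, on their centre line; the grasp point (between the pads) lies manip.pinch_z behind it (manip.pinch_z is the distance from the TCP to the grasp point, in m); z points along the fingers, y is the direction in which the jaws open and shut (so a half turn about z gives the same grasp; the last joint's range is limited). The gripper opens to 85 mm and grips with 20 to 120 N. Pads are 22 mm wide; open, the fingers measure 114 mm over their backs; the gripper's body (76 mm by 85 mm) begins 54 mm behind the grasp point. The pads swing forward as they close: fully open they stand 13 mm farther back than shut.
Start: joints at [-81.211, 7.471, 85.268, -0, 87.261, -4.893], TCP at [0.142, -0.583, 0.231] pointing down, gripper open.
Joint ranges: [-169.43, 169.43], [-51.17, 129.36], [1.28, 143.12], [-76.62, 256.62], [0, 156.53], [-152.29, 152.29]. Speed limits (degrees/s): [136.94, 136.94, 159.86, 180, 180, 180].

INTERFACE

Orientations are given as [roll, pitch, yaw] about the fixed x, y, z axes, in that order (R = Rz(yaw) Ry(pitch) Rx(roll)).
In Python, from bench import manip, effector, kinematics, cams, finish_job, readout gives the robot as it stands. Calls block until the motion is done:
- manip.movep(position, orientation): joint-space move of the TCP to a pose.
- manip.servo_line(position, velocity=0.15, frame=None, until_force=None): straight line of the TCP; frame=None keeps the orientation; velocity is the mean speed in m/s. With until_force (N) it stops when the force on the tool has changed by that much, and returns True; else False.
- manip.movej(angles): joint-space move.
- effector.ungrasp() and effector.clamp(newtons=None): open the fingers fully, or close them until they stop; newtons is the grip in N (None keeps the last).
- manip.sleep(seconds).
- kinematics.solve_ik(position, orientation): joint angles nearest the present ones, or None.
- cams.get_image(name): name is "scene" or "top" or "wrist"; returns the picture (420x560x3 uint8, red, green, blue); there is no depth.
- cams.camera_model(name): a dict with "fx", "fy", "cx", "cy" (pixels), "dist_coeffs" ([k1, k2, p1, p2, k3] as OpenCV has them; the pictures are not rectified), "cam_to_world" (4x4, takes a point from camera to world coordinates). Camera axes: x right, y down, z forward; pixel columns grow to the right and rows downward; lengths in m; the calibration is good to about 2 mm. A picture is of the moment at which its call begins: read the wrist's pose just before it. camera_model takes no time and is no camera call; for the wrist camera it gives the pose at the moment of the call.
A pose or a line that the arm cannot do raises manip.IKError and nothing moves.
- finish_job(): hands the job in, once; it reports no verdict.
Readings, each from a call of its own:
- readout.get_clock(): time.
- readout.get_joints(): joint angles.
- readout.get_dq(): joint speeds.
- readout.get_joint_efforts(): joint torques, N m.
- readout.get_position(): TCP position.
- readout.get_ee_rot(): TCP orientation.
- readout.get_ft_force(): force on the tool from outside, world axes, zero at the start.
- readout.get_wrist_torque(): the same for the moment, N m.
- readout.get_width(): finger opening in m.
Only numpy, scipy, OpenCV 4.12 (cv2) and the standard library are available. Lean on these libraries where they do the work, as an engineer would, in place of code of your own. Each camera call takes 0.05 s, during which the arm holds its last target.

TASK

On the welding bench, turn the big round knurled dial one click clockwise (seen from above), by pushing it round with a fingertip, so that it rests in its next detent and goes no further. Then press the round push button on the square box all the way down to store the setting, and let it go. Leave the small bar knob as it is set and do not lift or shift anything else.

Things in the scene. Friction and masses are not known exactly. Their poses are not given: they have to be found in the camera images.
- dial_top (a point): Centre of the flat top face of the big dial, on its turning axis, about 82 mm above the bench; z up. The dial is a disc 100 mm in diameter and 22 mm high, aluminium with a dark knurled edge and a rubber-covered top with one white line near the edge (along this point's -x axis, which turns with the dial). Too wide to be gripped.
- dial_float (a joint): How far the dial is pressed down, m, 0 at rest. It floats on a spring: it starts to sink at about 3 N, gives 1 mm per 1.2 N, stops solidly at 0.006, and turns freely at any depth. Pressed 3 to 5 mm down on its top face, about 32 mm from the axis, closed fingertips drag it round by friction.
- dial_unit: Fixed round grey housing under the dial, 128 mm in diameter (140 mm at the foot), 52 mm high, with eight white ticks round its top; 8 mm of air between it and the dial. Origin at the centre of its underside; may stand at any yaw.
- dial (a joint): Angle of the big dial, rad, 0 at the start, growing clockwise seen from above. It has a detent every 45 degrees (0.785 rad): it starts in one at 0, the next clockwise is at 0.785. Between detents it resists with up to about 0.06 N m; pushed past the midpoint (0.39) and let go, it snaps into the next one (past 1.18 it would go on to the second).
- store_top (a point): Centre of the top of the push button when not pressed, about 67 mm above the bench: black round cap 36 mm in diameter, on a steel collar 52 mm in diameter (12 mm high) in the middle of a fixed square grey box 90 x 90 mm, 45 mm high. Moves with the button.
- store (a joint): Travel of the push button, m: 0 released, 0.006 fully down; sprung back, about 5 N takes it fully down.
- trim_grip (a point): Centre of the grip of the small knob that must stay as it is: black bar 42 x 14 mm, 32 mm high, its top about 7 mm above this point and 89 mm above the bench, on a second fixed square grey box 90 x 90 x 45 mm. The three fixed units stand side by side in any order.
- trim (a joint): Angle of the small bar knob, rad, 0 at the start; leave it.
- square: Loose steel L-shaped weld square, foot 70 x 16 x 12 mm along x, upright leg 67 mm high at the -x end; origin under the centre of the foot. Stands between the units; leave it.
- jar: Loose small grey jar, 40 mm in diameter, 55 mm high; origin at the centre of its underside. Stands between the units; leave it.
- brick: Loose half firebrick, 100 x 114 x 64 mm; origin under its centre. Leave it.
- chipper: Loose hammer lying behind the units; leave it.
- bowl: Loose dark steel bowl, 130 mm in diameter, 60 mm high; origin under its centre. Leave it.
- brush: Loose brush lying in front; leave it.
- coil: Loose copper cylinder 60 mm in diameter, 40 mm high; origin under its centre. Leave it.
Mind the look-alikes: they are no part of the job. Leave any turquoise look-alike of the part that bears trim_grip alone. What is shaped like the part that bears store_top but pink is not meant.

How it is judged (in metres and radians):
On the way, in this order (a step that is already met when the one before it is completed fails the run):
1. the dial rests in its next detent clockwise (value of joint dial between 0.66 and 0.91 rad and velocity of joint dial between -0.3 and 0.3 rad/s and contact force between the fingers and dial below 0.2 N), for 0.2 s.
2. the push button is pressed down, to at least 5 of its 6 mm (value of joint store above 0.005 m), for 0.05 s.
At the end, for the whole second after the job is handed in: The dial rests at one click clockwise (0.66 to 0.91 rad), the button has been pressed at least 5 mm after that and is released (under 1.5 mm), the small knob is within 0.15 rad of its start, and no loose thing has moved more than 20 mm (value of joint dial between 0.66 and 0.91 rad and velocity of joint dial between -0.3 and 0.3 rad/s and value of joint store below 0.0015 m and value of joint trim below 0.15 rad and distance of each of square, jar, brick, chipper, bowl, brush, coil from where it was at the start of the episode below 0.02 m); the robot touches nothing.
It fails at once if the dial is turned past the middle to the second detent (value of joint dial above 1.18 rad).
It fails at once if the dial is turned counter-clockwise out of its detent (value of joint dial below -0.39 rad).
It fails at once if the button is pressed before the dial has clicked on (value of joint store above 0.004 m and value of joint dial below 0.4 rad).
It fails at once if the small knob is turned more than 0.15 rad (value of joint trim above 0.15 rad).
It fails at once if a loose bystander is lifted or shifted more than 20 mm (distance of any of square, jar, brick, chipper, bowl, brush, coil from where it was at the start of the episode above 0.02 m).
It also fails if it takes over 42 s, if anything falls off the work surface, if the arm or the gripper's body presses on something with over 40 N, if the wrist force passes 120 N, or if a joint passes its speed limit or range.

## Working session

There is one attempt and no reset: what is moved stays moved. The work goes in short steps, each a Python script; the robot and the scene stay as the last script left them, time stands still between calls to the robot, and variables do not carry over. Pictures are saved under pics/ and viewed, and the job is handed in when it is done.

```bash
mkdir -p pics; ls; python3 - <<'E'
from bench import *
import cv2
for n in ["scene","top"]:
    im=cams.get_image(n); m=cams.camera_model(n); print(n,m)
    cv2.imwrite(f"pics/{n}0.png",cv2.resize(im[:,:,::-1],(784,588),interpolation=cv2.INTER_CUBIC))
print(readout.get_clock(),manip.pinch_z,readout.get_ee_rot())
E
```

```text
pics
scene {'fx': 505.4130652213446, 'fy': 505.4130652213446, 'cx': 291.14322824853207, 'cy': 201.56774230921584, 'dist_coeffs': array([-0.17861271,  0.        ,  0.        ,  0.        ,  0.        ]), 'cam_to_world': array([[-0.58991134,  0.54983131, -0.59134604,  1.16840215],
       [ 0.80744756,  0.39646561, -0.43685634,  0.44655812],
       [-0.00574892, -0.73518742, -0.67783951,  0.82091549],
       [ 0.        ,  0.        ,  0.        ,  1.        ]])}
top {'fx': 434.03728806791736, 'fy': 434.03728806791736, 'cx': 283.65410288820044, 'cy': 213.02745348224914, 'dist_coeffs': array([-0.02144962,  0.        ,  0.        ,  0.        ,  0.        ]), 'cam_to_world': array([[-0.0136915 , -0.99852418,  0.05255484,  0.44718271],
       [-0.99987697,  0.01326985, -0.0083636 , -0.04111889],
       [ 0.00765386, -0.05266288, -0.99858302,  1.21385853],
       [ 0.        ,  0.        ,  0.        ,  1.        ]])}
0.1 0.0187 [-1.79901492e+02 -7.33617493e-03  1.36846119e+01]
```

View pics/top0.png

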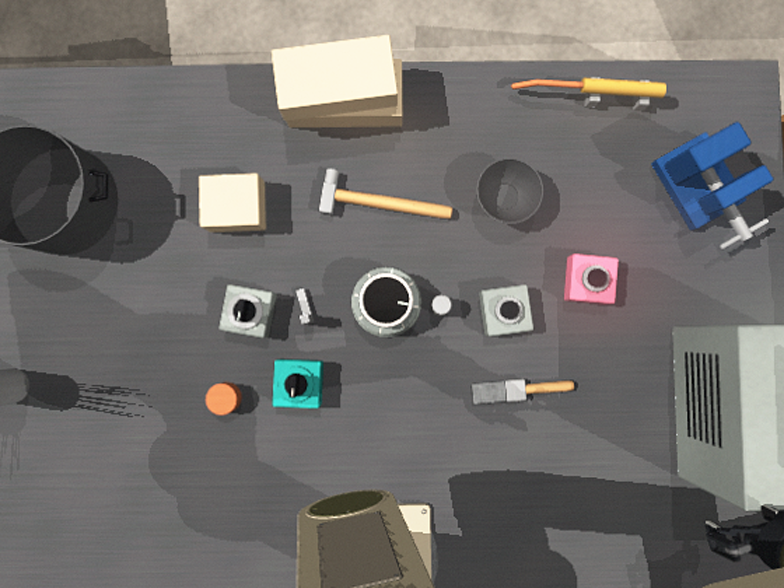

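View pics/scene0.png

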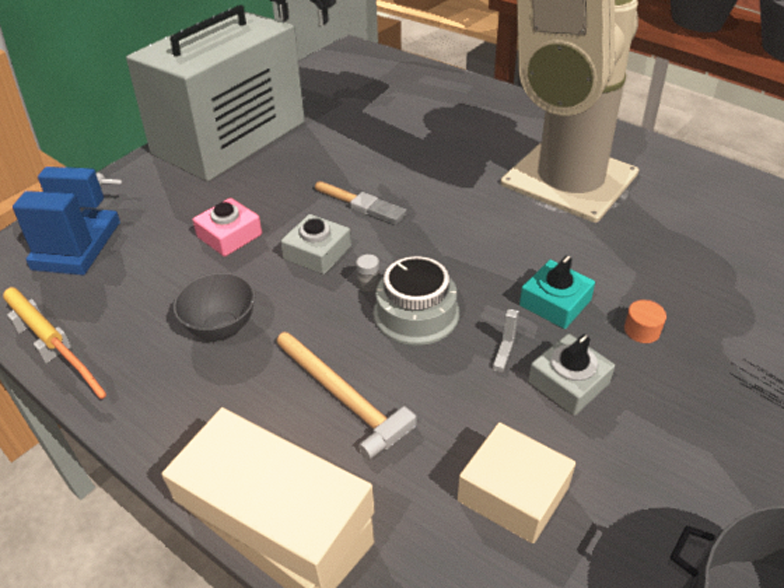

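The top view shows the dial at about (387,300), with its white line pointing right. The grey button box is at (509,310) and the pink look-alike at (597,278). The grey trim knob is at (245,310) and the turquoise look-alike at (297,384). The grey box with the round cap fits store_top because the other one is pink. I'll confirm it in enlarged crops.

```bash
python3 - <<'E'
from bench import *
import cv2,numpy as np
im=cams.get_image("top")[:,:,::-1]
a=im[180:250,240:390]; cv2.imwrite("pics/topc.png",cv2.resize(a,None,fx=5,fy=5,interpolation=cv2.INTER_CUBIC))
im=cams.get_image("scene")[:,:,::-1]
a=im[140:250,190:340]; cv2.imwrite("pics/scenec.png",cv2.resize(a,None,fx=5,fy=5,interpolation=cv2.INTER_CUBIC))
E
```

```text
(no output)
```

View pics/topc.png

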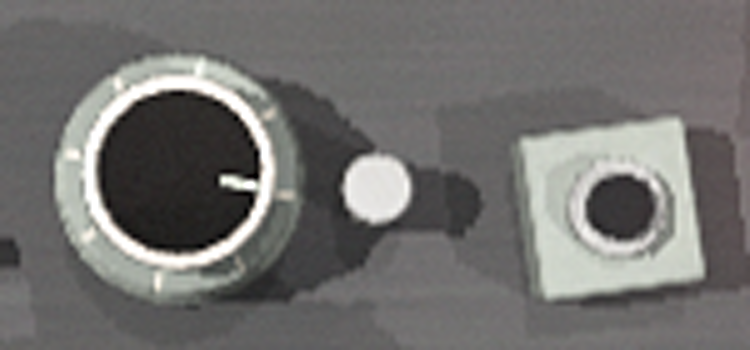

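View pics/scenec.png

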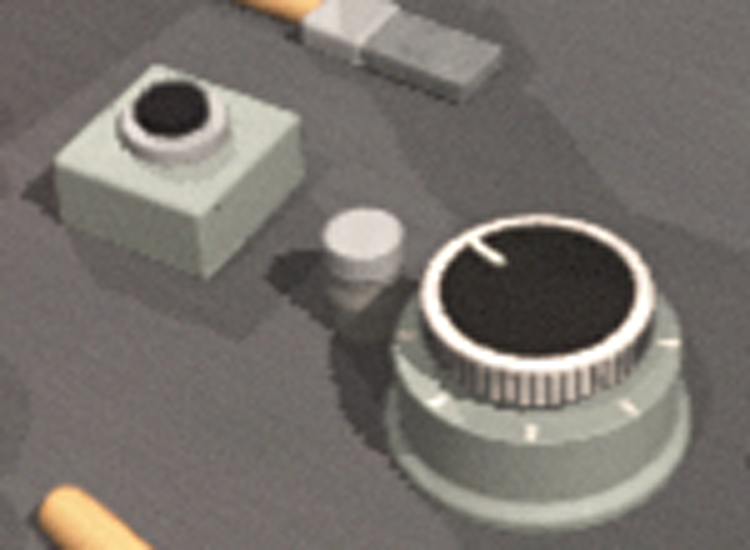

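```bash
cat > h.py <<'E'
from bench import *
import cv2,numpy as np
def ray(n,uv,z,m=None):
    m=m or cams.camera_model(n)
    K=np.array([[m['fx'],0,m['cx']],[0,m['fy'],m['cy']],[0,0,1]])
    p=cv2.undistortPoints(np.array([[uv]],float),K,m['dist_coeffs'])[0,0]
    T=m['cam_to_world']; d=T[:3,:3]@[p[0],p[1],1]; o=T[:3,3]
    return o+d*(z-o[2])/d[2]
E
python3 - <<'E'
from h import *
C=lambda x,y,o,s=5:(o[0]+(x+.5)/s-.5,o[1]+(y+.5)/s-.5)
t=(240,180);s=(190,140)
print("dial",ray("top",C(181,172,t),.082),ray("scene",C(538,288,s),.082))
print("line",ray("top",C(258,186,t),.082),ray("scene",C(472,240,s),.082))
print("btn",ray("top",C(621,206,t),.067),ray("scene",C(171,109,s),.067))
print("jar",ray("top",C(377,188,t),.055),ray("scene",C(364,233,s),.055))
E
```

```text
dial [ 0.50448185 -0.03005968  0.082     ] [ 0.50473353 -0.02724014  0.082     ]
line [ 0.49662855 -0.07016198  0.082     ] [ 0.49605934 -0.06958488  0.082     ]
btn [ 0.48410148 -0.26275682  0.067     ] [ 0.49019293 -0.25636241  0.067     ]
jar [ 0.49588629 -0.13449117  0.055     ] [ 0.49675953 -0.13199216  0.055     ]
```

```bash
python3 - <<'E'
from h import *
manip.servo_line([.142,-.583,.42],velocity=.3)
manip.movep([.47,-.17,.36],[180,0,80])
effector.clamp(20)
m=cams.camera_model("wrist"); im=cams.get_image("wrist")
import pickle; pickle.dump(m,open("w1.pkl","wb")); cv2.imwrite("pics/w1raw.png",im[:,:,::-1])
cv2.imwrite("pics/w1.png",cv2.resize(im[:,:,::-1],(784,588),interpolation=cv2.INTER_CUBIC))
print(readout.get_clock(),readout.get_position(),readout.get_width(),m['cam_to_world'])
E
```

```text
3.7083 [ 0.47002492 -0.16996083  0.36003025] -4.876417149192305e-05 [[ 9.84657627e-01 -1.66693655e-01 -5.16002179e-02  4.81725561e-01]
 [-1.74496119e-01 -9.41766212e-01 -2.87450005e-01 -9.70597980e-02]
 [-6.79249893e-04  2.92043878e-01 -9.56404680e-01  5.02773114e-01]
 [ 0.00000000e+00  0.00000000e+00  0.00000000e+00  1.00000000e+00]]
```

View pics/w1.png

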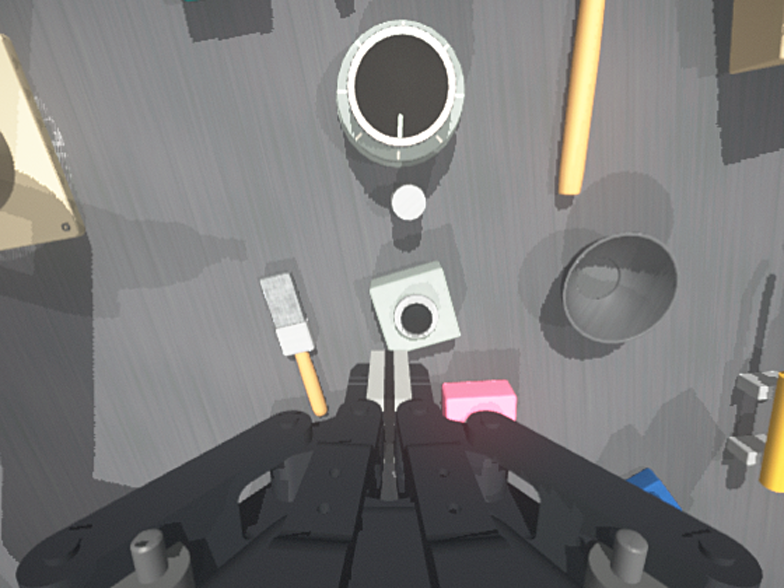

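The wrist view shows the dial centre at about (401,87), its line pointing down to (400,135), the jar at (408,203) and the button cap at (417,318).

```bash
python3 - <<'E'
from h import *
import pickle; m=pickle.load(open("w1.pkl","rb"))
for n,u,v,z in (("dial",401,87,.082),("line",400.5,137,.082),("btn",417,318,.067),("jar",408.5,202,.055)): print(n,ray("wrist",(u/1.4,v/1.4),z,m))
im=cv2.imread("pics/w1raw.png")[210:250,265:340]; cv2.imwrite("pics/w1c.png",cv2.resize(im,None,fx=8,fy=8,interpolation=cv2.INTER_CUBIC))
E
```

```text
dial [ 0.5052495  -0.02843043  0.082     ]
line [ 0.49762562 -0.07093175  0.082     ]
btn [ 0.48480912 -0.26116237  0.067     ]
jar [ 0.49628662 -0.13445096  0.055     ]
```

View pics/w1c.png

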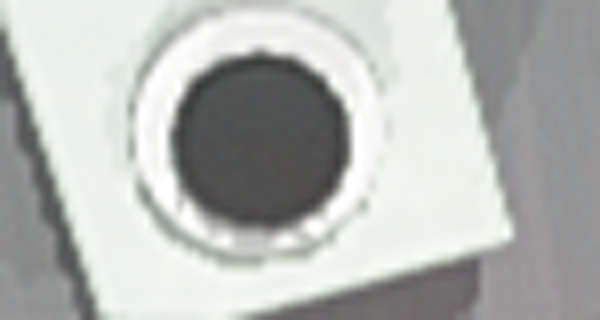

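The crop confirms a black cap on a steel collar on the grey box. Next I'll press the dial and drag it round.

```bash
python3 - <<'E'
from h import *
c=np.array([.505,-.0285]); R=.032
P=lambda a,z:[c[0]+R*np.cos(np.radians(a)),c[1]+R*np.sin(np.radians(a)),z]
manip.movep(P(112,.13),[180,0,80])
manip.servo_line(P(112,.092),velocity=.1)
hit=manip.servo_line(P(112,.077),velocity=.015,until_force=2)
z0=readout.get_position()[2]; print("hit",hit,z0,readout.get_ft_force())
zt=(z0 if hit else .081)-.0035
manip.servo_line(P(112,zt),velocity=.02)
print(readout.get_position(),readout.get_ft_force(),readout.get_clock())
for a in np.arange(104.5,66,-7.5):
    manip.servo_line(P(a,zt),velocity=.03)
    print(a,np.round(readout.get_ft_force(),2),np.round(readout.get_wrist_torque(),3))
for n in("scene","top"): cv2.imwrite(f"pics/{n}1.png",cv2.resize(cams.get_image(n)[140:260,190:350,::-1],None,fx=5,fy=5))
print(readout.get_clock(),readout.get_position())
E
```

```text
hit True 0.08098823412480247 [-0.03318091 -0.54724156  4.05748818]
[0.49335607 0.0014111  0.07805644] [-1.53039003  2.23056962  8.10390205] 6.375
104.5 [-1.83  0.75  8.1 ] [0.193 0.293 0.041]
97.0 [-1.69  0.74  7.9 ] [ 0.11   0.302 -0.006]
89.5 [-0.14  1.56  6.96] [ 0.168  0.081 -0.001]
82.0 [1.42 0.21 7.39] [ 0.068 -0.197  0.006]
74.5 [2.21 0.35 6.95] [-0.021 -0.241  0.024]
67.0 [0.88 0.41 6.17] [ 0.002 -0.022 -0.02 ]
8.225 [0.51851779 0.00087916 0.07850138]
```

View pics/scene1.png

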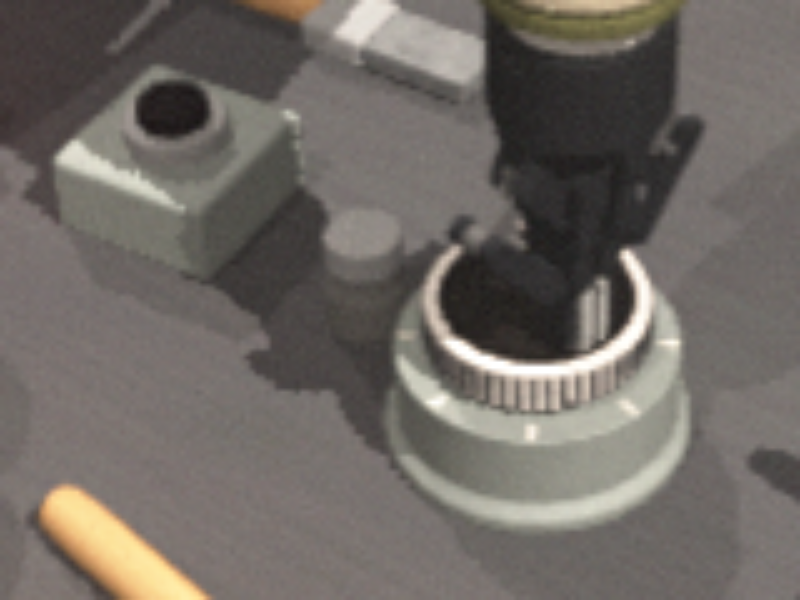

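The finger hides the line in this view. The tangential force changed sign at about the midpoint, which is what the dial going over its hump would look like. I'll lift off and look again.

```bash
python3 - <<'E'
from h import *
p=readout.get_position()
manip.servo_line([p[0],p[1],.12],velocity=.06)
manip.movep([.47,-.17,.30],[180,0,80])
m=cams.camera_model("wrist"); 
import pickle; pickle.dump(m,open("w2.pkl","wb"))
im=cams.get_image("wrist"); cv2.imwrite("pics/w2.png",cv2.resize(im[:,:,::-1],(784,588),interpolation=cv2.INTER_CUBIC))
im=cams.get_image("top");cv2.imwrite("pics/top2.png",cv2.resize(im[180:250,240:390,::-1],None,fx=5,fy=5,interpolation=cv2.INTER_CUBIC))
print(readout.get_clock(),readout.get_ft_force())
E
```

```text
10.175 [-0.24860493  0.08407103 -0.64566884]
```

View pics/w2.png

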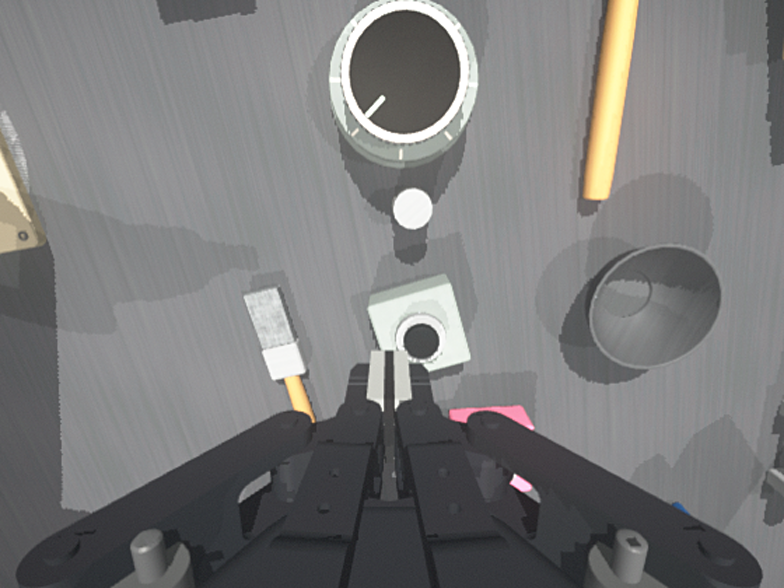

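The line now runs from (384,97) to (363,119), a turn from "down" to "down-left", which is about 45° clockwise. Next I'll press the button.

```bash
python3 - <<'E'
from h import *
import pickle; m=pickle.load(open("w2.pkl","rb"))
m1=pickle.load(open("w1.pkl","rb"))
def ang(a,b,m):
    d=ray("wrist",np.array(a)/1.4,.082,m)-ray("wrist",np.array(b)/1.4,.082,m); return np.degrees(np.arctan2(d[1],d[0]))
print("cw",ang((400.5,137),(400.5,113),m1)-ang((363,119),(384,97),m))
b=ray("wrist",(421/1.4,342/1.4),.067,m); print("btn",b)
x,y=.485,-.261
manip.movep([x,y,.12],[180,0,80])
manip.servo_line([x,y,.077],velocity=.1)
hit=manip.servo_line([x,y,.062],velocity=.015,until_force=1.0)
z0=readout.get_position()[2]; print(hit,z0,readout.get_ft_force())
manip.servo_line([x,y,.0612],velocity=.02); print(readout.get_position(),readout.get_ft_force())
hit=manip.servo_line([x,y,.057],velocity=.01,until_force=12)
manip.sleep(.2)
print(hit,readout.get_position(),readout.get_ft_force(),readout.get_clock())
E
```

```text
cw 46.939093530464575
btn [ 0.48370132 -0.26224147  0.067     ]
True 0.06554202375936616 [ 1.71105061 -0.77322046  2.36518723]
[ 0.48492339 -0.26098256  0.06118093] [-0.92786229  0.47989259  5.27620576]
True [ 0.48491468 -0.26094231  0.06100257] [-2.90107039  0.58089029  7.09095626] 13.125
```

```bash
python3 - <<'E'
from h import *
x,y=.485,-.261
print(manip.servo_line([x,y,.0595],velocity=.01,until_force=10)); manip.sleep(.15)
print(readout.get_position(),readout.get_ft_force())
manip.servo_line([x,y,.13],velocity=.08)
manip.movep([.47,-.17,.30],[180,0,80])
im=cams.get_image("wrist"); cv2.imwrite("pics/w3.png",cv2.resize(im[:,:,::-1],(784,588),interpolation=cv2.INTER_CUBIC))
manip.movep([.40,-.20,.42],[180,0,80])
im=cams.get_image("scene"); cv2.imwrite("pics/s3.png",cv2.resize(im[:,:,::-1],(784,588),interpolation=cv2.INTER_CUBIC))
print(readout.get_clock(),readout.get_ft_force())
E
```

```text
True
[ 0.48495233 -0.26099096  0.06100979] [-2.43159674  1.29891542  7.4811029 ]
16.0167 [-0.00579284 -0.8749627  -1.28136333]
```

View pics/w3.png

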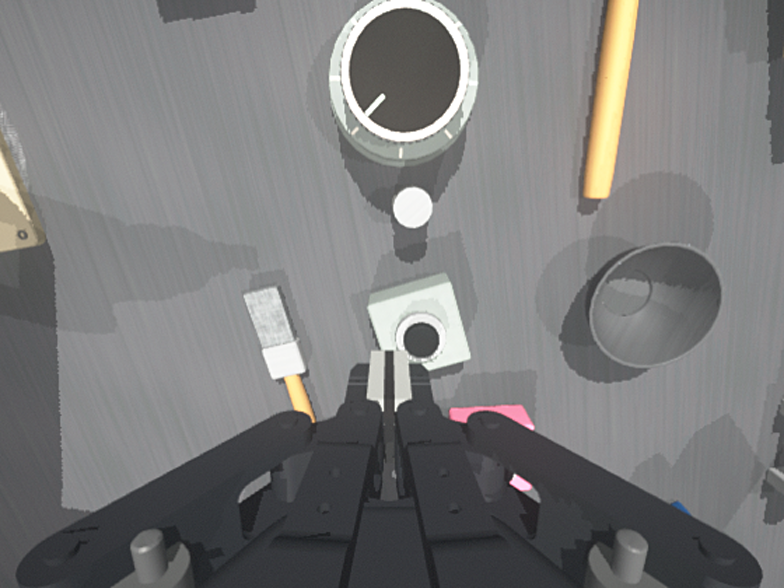

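View pics/s3.png

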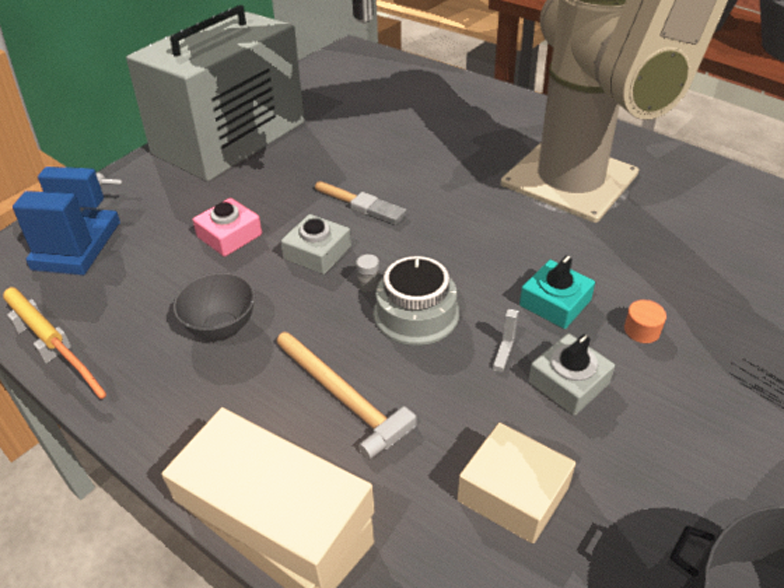

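The dial line still sits one click on, at (417,263) in the scene view. The button cap is back up, and nothing else has moved visibly. At the press the TCP reached z = 0.0610, which is 6 mm below the 67 mm top, with the force rising past 7 N against a solid stop. I'll hand in now.

```bash
python3 - <<'E'
from bench import *
finish_job()
E
```

```text
the job is handed in; nothing more can be done
```

I turned the big dial one click clockwise, pressed the button on the grey box all the way down, and released it. I handed the job in at about 16 s of the 42 s allowed; no verdict was reported.

- **Dial:** I pressed it about 3 mm down with closed fingertips, dragged it 45° round and lifted off. The wrist picture after lift-off put the turn at about 47°, read by eye from pixels, so I take it to be resting in the 45° detent. It looked the same after the button press.
- **Button:** The fingertips stopped at z = 0.061 m, about 6 mm below the released height. The force had passed 7 N there, against the 5 N needed. The two force-limited pushes both stopped at that same depth, which suggests the end stop. In the last pictures the cap is back up.
- **Everything else:** Compared by eye with the starting scene picture, the small knob, the loose things and both look-alikes show no visible change. The arm was clear of everything at hand-in.
- **Disagreement:** The scene camera placed the button about 6 mm from where the top and wrist cameras did. I used the position the other two agreed on.

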